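# Park the biscuit tin in its corner, lid it, and lift off the outer lid alone

### The job

Slide the open tin along its wooden board until it sits square in the corner, fully home against both fences, then bring the nested pair of lids over together from the trivet and lower them onto the tin so that the inner lid is fully seated in its mouth, and let go. Next take the outer lid by its wooden handle and lift it alone, level, about 10 cm straight up, leaving the inner lid seated and the tin in its corner. Finish while holding the outer lid up there over the tin: do not put it down or let go; leave the other things on the counter where they are.

Things in the scene. Friction and masses are not known exactly. Their poses are not given: they have to be found in the camera images.
- corner: fixed wooden board 210 (x) by 235 (y) by 12 mm, with two upright fences, tops 45 mm above the counter, along its +x and +y edges; their inner faces lie at its x = 90 and y = 110 mm. Origin: on its underside, 105 mm from its x edges; yaw within 0.3 rad; on the robot's left or right. The tin, home with its long side on the +x fence, has its origin at x = 60, y = 55, z = 12 mm in this frame
- stop (a point): the inside corner where the faces of the two fences meet, at the board's top (board frame x = 90, y = 110, z = 12 mm)
- tin: loose white open tin, outside 60 (x) by 110 (y) by 70 mm high, walls 3 mm (mouth 54 by 104 mm), 0.3 to 0.65 kg with small packets inside, below 40 mm. Stands on the board, 25 to 65 mm short of the +x fence and 35 to 90 mm short of the +y fence, turned up to 0.2 rad from the board. Origin: centre of its underside; z up
- inner_lid: loose bare-metal lid, 0.14 kg, on the trivet, outer lid nested on it. Plug 49 by 99 mm, z 0 to 8 mm, enters the tin's mouth with 2.5 mm play all round; flange 66 (x) by 116 (y) mm, z 8 to 20 mm, rests on the tin's rim and overhangs it 3 mm: grip the pair by it, across the 66 mm; boss 44 by 94 mm, z 20 to 30 mm. Origin: centre of plug's underside. Seated: origin 62 mm above the tin's
- outer_lid: loose white lid, 0.13 kg: upturned shallow box 56 (x) by 106 (y) by 16 mm high, walls 4 mm, standing loosely on the inner lid's flange over its boss (2 mm play, no catch), 5 mm in from the flange's edge. On top a wooden ridge handle 14 mm wide (x), 70 mm long (y), z 16 to 36 mm. Origin: centre of its lower edge. Nested: origin 20 mm above the inner lid's origin
- trivet: small fixed wooden block trivet, 48 mm (its x) by 96 mm (its y), 20 mm high, under the pair of lids, whose flange overhangs it on all sides; yaw within 0.5 rad. Origin: centre of its underside, on the counter
- shaker_a: bystander: glass shaker with cap, 42 mm across, 78 mm high, beyond the trivet (about 130 mm along the trivet's +x); origin under its centre
- shaker_b: bystander: glass shaker with cap, 42 mm across, 78 mm high, between the board and the trivet, near the middle of the counter; origin under its centre
- slice: bystander: round wood slice lying flat in front of the board, 64 mm across, 14 mm high; origin under its centre
- slice_b: bystander: round wood slice lying flat in front of the trivet, 56 mm across, 14 mm high; origin under its centre
- jar: bystander: amber jar with cap, 60 mm across, 85 mm high, behind the board's +x fence; origin under its centre
- mug: bystander: ceramic mug, 76 mm across, 85 mm high, at the far side; origin under its centre
There are look-alikes about, which are no part of the job. Leave any green or purple look-alike of the inner_lid alone.

How it is judged:
By the outcome, as a careful person would: the job done as asked, in the order asked, and still so for the second after the job is handed in, while the arm keeps its last pose, push and grip.
It also fails if it takes over 72 s, if anything falls off the work surface, if the arm or the gripper's body presses on something with over 40 N, if the wrist force passes 120 N, or if a joint passes its speed limit or range.

### The arm

A 6-joint arm with a two-finger parallel gripper is mounted at the origin on the work surface. World frame = base frame: x ahead of the robot, y to its left, z up, the work surface at z = 0. Lengths are in mm, angles in rad, forces in N, time in s.
With the tool pointing down it reaches from about 300 to 1000 mm from the base axis. Payload 5.1 kg.
Tool frame: the origin (TCP) lies at the very end of the fingers, on their centre line; the grasp point (between the pads) lies 19 mm behind it; z points along the fingers, y is the line along which they close (so a half turn about z gives the same grasp; the last joint's range is limited). The gripper opens to 95 mm and grips with 3 to 60 N. Pads are 20 mm wide; open, the fingers measure 119 mm over their backs; the gripper's body (75 mm by 180 mm) begins 59 mm behind the grasp point.
Start: joints at [-1.268, 0.124, 1.65, -0, 1.367, -0.083], TCP at [244.563, -602.224, 214.656] pointing down, gripper open.
Joint ranges: [-2.61, 2.61], [-1.02, 2.33], [0.03, 2.71], [-1.35, 4.49], [0.32, 2.68], [-2.91, 2.91]. Speed limits (rad/s): [2.57, 2.57, 3.14, 3.14, 3.14, 3.14].

### API

Orientations are given as [roll, pitch, yaw] about the fixed x, y, z axes, in that order (R = Rz(yaw) Ry(pitch) Rx(roll)).
In Python, from bench import * gives the robot as it stands. Calls block until the motion is done:
- goto(position, orientation): joint-space move of the TCP to a pose.
- servo_line(position, rotation=None, feed=150, until_force=None): straight line of the TCP; rotation=None keeps the orientation; feed is the mean speed in mm/s. With until_force (N) it stops when the force on the tool has changed by that much, and returns True; else False.
- set_joints(angles): joint-space move.
- gripper_to(opening, grip_force=None): opening from 0.0 (shut) to 1.0 (fully open); grip_force is the grip in N (None keeps the last); returns when the fingers have stopped.
- pause(seconds).
- ik(position, orientation): joint angles nearest the present ones, or None.
- get_obs(): the state.
- get_image(name): name is "scene" or "top" or "wrist"; returns a dict with "color" (480x640x3 uint8, red, green, blue), "range_z" (480x640 float32, mm along the optical axis (not along the pixel's ray), 0 where there is no reading), "fx", "fy", "cx", "cy" (pixels), "R" (3x3) and "t" (3): a world point X has camera coordinates R X + t. Camera axes: x right, y down, z forward; pixel columns grow to the right and rows downward; lengths in mm; the calibration is good to about 2 mm. A picture is of the moment at which its call begins.
A pose or a line that the arm cannot do raises PlanningError and nothing moves.
- close_job(): hands the job in; it is judged then, once.
The state is a dict: "time": time; "joint_pos": joint angles; "joint_vel": joint speeds; "tau": joint torques, N m; "ee_pos": TCP position; "ee_rot": TCP orientation; "force": force on the tool from outside, world axes, zero at the start; "torque": the same for the moment, N m; "finger_gap": opening from 0.0 (shut) to 1.0 (fully open); "grip_force": force on a finger pad.
Only numpy, scipy, OpenCV 4.12 (cv2) and the standard library are available. Lean on these libraries where they do the work, as an engineer would, in place of code of your own. Each camera call takes 0.05 s, during which the arm holds its last target. There are 200 camera calls.

## Working session

There is one attempt and no reset: what is moved stays moved. The work goes in short steps, each a Python script; the robot and the scene stay as the last script left them, time stands still between calls to the robot, and variables do not carry over. Pictures are saved under pics/ and viewed, at most 10 in all, crops included, and the job is handed in when it is done.

```bash
ls; mkdir -p pics
cat > h.py <<'E'
from bench import *
import numpy as np, cv2
def save(im,name): cv2.imwrite('pics/'+name+'.png',cv2.cvtColor(im['color'],cv2.COLOR_RGB2BGR))
def cloud(im):
    v,u=np.mgrid[0:480,0:640]; z=im['range_z'].astype(float)
    P=np.stack([(u-im['cx'])/im['fx']*z,(v-im['cy'])/im['fy']*z,z],-1)
    W=(P-np.array(im['t']))@np.array(im['R'])   # R^T (P-t)
    W[z<=0]=np.nan
    return W
E
python3 - <<'E'
from h import *
import pickle
for n in('top','scene'):
    im=get_image(n); save(im,n+'0'); pickle.dump(im,open(n+'0.pkl','wb'))
    print(n,im['fx'],-np.array(im['R']).T@im['t'],(im['range_z']>0).mean())
print(get_obs())
E
```

```text
pics
top 485.1827555074552 [516.80343312  16.18672604 912.11407147] 0.9960611979166667
scene 608.3369665304942 [1109.72611531  838.58461215  724.55326163] 0.993515625
{'time': 0.1, 'joint_pos': array([-1.26761755e+00,  1.24437309e-01,  1.65151957e+00, -1.04181093e-05,
        1.36753748e+00, -8.25619569e-02]), 'joint_vel': array([-0.00052433, -0.00191688, -0.00186712, -0.0005431 ,  0.00019912,
        0.00018333]), 'tau': array([ 9.57829325e-04, -4.18880439e+01, -3.61096323e+01,  7.76267750e-02,
        4.61100193e-02, -7.04633408e-05]), 'ee_pos': array([ 244.37740359, -601.68002143,  213.52221961]), 'ee_rot': array([-3.13969658e+00, -1.46665258e-04,  3.85742709e-01]), 'force': array([-0.45102881, -0.28690145, -1.23967382]), 'torque': array([-0.00555417,  0.02306858, -0.02857877]), 'grip_force': 0.0, 'finger_gap': 0.9979068357857702}
```

View pics/top0.png

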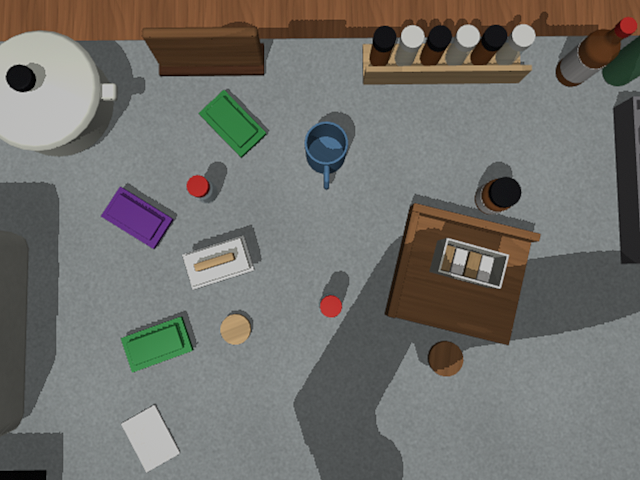

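View pics/scene0.png

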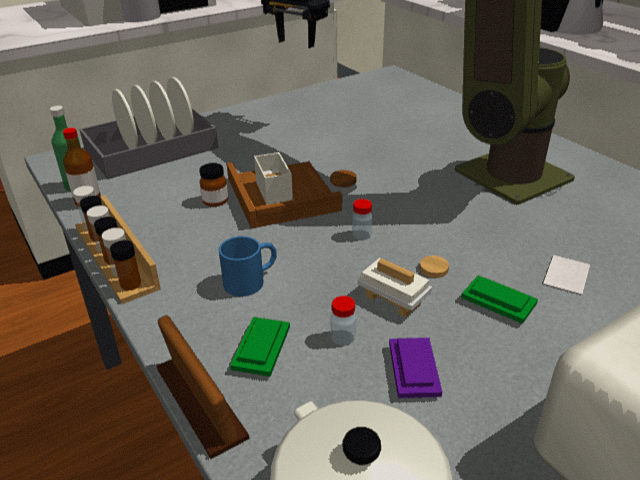

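The top view shows the board at about (465,272) px, with its fences along the top and left edges. The tin is at (473,263), the lid pair at (218,262) with its handle, and the shakers at (198,187) and (331,306). The jar is at (500,195). The scene view agrees: the tin stands on the board, and the lids rest on the trivet at (395,285).

```bash
cat >> h.py <<'E'
def rect(W,mask,zlo,zhi,box,zr=None):
    m=mask&(W[...,2]>zlo)&(W[...,2]<zhi)&(W[...,0]>box[0])&(W[...,0]<box[1])&(W[...,1]>box[2])&(W[...,1]<box[3])
    P=W[m]
    if len(P)<5: return None
    (c,s,a)=cv2.minAreaRect(P[:,:2].astype(np.float32))
    if s[0]<s[1]: a=a
    else: s=s[::-1]; a=a+90
    # a: direction of the short side; wrap to +-90
    a=(a+90)%180-90
    return dict(n=len(P),c=np.round(c,1),s=np.round(s,1),short_yaw=round(np.radians(a),3),z=np.round(np.percentile(P[:,2],[5,50,95]),1))
def masks(im):
    h=cv2.cvtColor(im['color'],cv2.COLOR_RGB2HSV); H,S,V=[h[...,i].astype(int) for i in range(3)]
    return dict(white=(S<50)&(V>120), wood=(H<25)&(S>70), metal=(S<60), all=S>=0)
E
python3 - <<'E'
from h import *
import pickle
for n in('top','scene'):
    im=pickle.load(open(n+'0.pkl','rb')); W=cloud(im); M=masks(im)
    if n=='top':
        for p in [(473,263),(480,242),(470,245),(215,250),(215,262),(331,306),(425,220),(398,260),(450,320),(198,187),(188,263),(235,330),(446,358)]: print(p,W[p[1],p[0]].round(1), im['color'][p[1],p[0]])
    b=(350,750,-420,-100)
    print(n,'tin rim',rect(W,M['white'],76,90,(350,750,-420,-100)))
    print('fence top',rect(W,M['wood'],40,50,b)); print('board top',rect(W,M['wood'],8,16,b))
    print('board all',rect(W,M['wood'],8,50,b))
    l=(400,650,100,300)
    print('handle',rect(W,M['wood'],66,85,l)); print('outer top',rect(W,M['all'],50,62,l)); print('flange',rect(W,M['all'],35,46,l)); print('pair all',rect(W,M['all'],34,90,l))
E
```

```text
(473, 263) [ 533.7 -255.4   49.7] [144 118  82]
(480, 242) [ 573.5 -282.5    9. ] [84 58 36]
(470, 245) [ 563.9 -240.8   82.6] [190 192 192]
(215, 250) [561.  202.4  52.6] [192 193 192]
(215, 262) [539.1 197.   77.1] [181 152 111]
(331, 306) [461.9  -1.7  75.8] [183  53  49]
(425, 220) [ 615.3 -179.9   12.8] [137  97  62]
(398, 260) [ 541.  -126.8   21.1] [28 17  9]
(450, 320) [ 430.2 -221.1   14.4] [77 54 34]
(198, 187) [669.7 227.3  76.5] [175  45  42]
(188, 263) [538.3 249.2  55.9] [192 192 191]
(235, 330) [415.9 173.4  14.2] [171 142 104]
(446, 358) [ 361.2 -212.4   12.8] [70 49 30]
top tin rim {'n': 312, 'c': array([ 532.6, -245.7]), 's': array([ 60.1, 110.4]), 'short_yaw': np.float64(-0.277), 'z': array([78.2, 80.7, 83.3])}
fence top {'n': 2507, 'c': array([ 566.3, -225. ]), 's': array([183.6, 304.6]), 'short_yaw': np.float64(0.276), 'z': array([41.3, 44.2, 48.6])}
board top {'n': 9666, 'c': array([ 502.7, -237.7]), 's': array([235.1, 321.7]), 'short_yaw': np.float64(1.323), 'z': array([ 8.7, 11. , 13.7])}
board all {'n': 12751, 'c': array([ 510.2, -239.4]), 's': array([235.4, 
[... 1060 characters left out ...]

board all {'n': 4062, 'c': array([ 519.7, -242.4]), 's': array([243.2, 353.3]), 'short_yaw': np.float64(1.325), 'z': array([ 9.1, 14.9, 45.2])}
handle {'n': 333, 'c': array([540.5, 199.8]), 's': array([17.9, 70.9]), 'short_yaw': np.float64(0.295), 'z': array([66.9, 73.9, 76.7])}
outer top {'n': 909, 'c': array([540. , 199.5]), 's': array([ 60.5, 108.5]), 'short_yaw': np.float64(0.296), 'z': array([51.4, 55.2, 58.9])}
flange {'n': 518, 'c': array([557. , 217.4]), 's': array([ 59.7, 130.2]), 'short_yaw': np.float64(0.787), 'z': array([35.8, 39.6, 45.2])}
pair all {'n': 2002, 'c': array([540.6, 200.4]), 's': array([ 69.1, 117. ]), 'short_yaw': np.float64(0.318), 'z': array([36.7, 54.6, 74.9])}
```

Run:
```python
from h import *
import pickle
im=pickle.load(open('top0.pkl','rb')); W=cloud(im); M=masks(im)
z=W[...,2]; b=(W[...,0]>380)&(W[...,0]<650)&(W[...,1]>-380)&(W[...,1]<-100)
P=W[b&M['wood']&(z>41)&(z<49)][:,:2]
y=-0.25
for _ in range(4):
    R=np.array([[np.cos(y),-np.sin(y)],[np.sin(y),np.cos(y)]]); Q=P@R  # board-aligned
    um=np.median(Q[:,0][Q[:,0]>np.percentile(Q[:,0],98)-20]) 
    m=(np.abs(Q[:,0]-um)<12); f=np.polyfit(Q[m,1],Q[m,0],1); m&=np.abs(Q[:,0]-np.polyval(f,Q[:,1]))<10
    f=np.polyfit(Q[m,1],Q[m,0],1); y+=-f[0]
print('yaw from +x fence',y,um)
R=np.array([[np.cos(y),-np.sin(y)],[np.sin(y),np.cos(y)]]); Q=P@R
m=np.abs(Q[:,0]-um)<12; print('x fence u pct',np.percentile(Q[m,0],[1,5,50,95,99]),'v',np.percentile(Q[m,1],[1,99]))
vy=Q[~m&(Q[:,0]<um-20)]; vy=vy[vy[:,1]>vy[:,1].max()-25]
print('y fence v pct',len(vy),np.percentile(vy[:,1],[1,5,50,95,99]),'u',np.percentile(vy[:,0],[1,99]),'slope',np.polyfit(vy[:,0],vy[:,1],1)[0])
T=W[b&M['white']&(z>76)&(z<88)][:,:2]@R; print('tin in uv',T.min(0),T.max(0),(T.min(0)+T.max(0))/2)
np.save('Q.npy',Q)
B=W[b&M['wood']&(z>6)&(z<17)][:,:2]@R
c=B[(abs(B[:,1]-np.median(B[:,1]))<70)]; print('board front edge u',np.percentile(c[:,0],[.5,1,2]), 'right edge v',np.percentile(B[:,1],[.2,.5,1]))
```

```text
yaw from +x fence -0.24856356601374774 653.051827226508
x fence u pct [643.83164244 646.34041469 653.01982646 659.97662929 660.74644085] v [-220.46372075    8.83892793]
y fence v pct 816 [-4.03661497 -3.41168429  3.49622519 10.13346834 10.75530372] u [455.08578403 631.44372414] slope -0.0022097098340826946
tin in uv [ 545.5810097 -163.1152738] [608.0712908 -51.6531003] [ 576.82615025 -107.38418705]
board front edge u [421.77068645 424.82453866 430.61366852] right edge v [-223.56434755 -222.80260859 -221.81479828]
```

```bash
cat >> h.py <<'E'
YB=-0.2486; RB=np.array([[np.cos(YB),-np.sin(YB)],[np.sin(YB),np.cos(YB)]])
def w(u,v,z): return [*(RB@[u,v]),z]
def uv(p): return np.round(RB.T@np.array(p[:2]),2)
def st():
    o=get_obs(); print('t %.2f'%o['time'],'uv',uv(o['ee_pos']),'p',o['ee_pos'].round(1),'rpy',o['ee_rot'].round(4),'F',o['force'].round(1),'gap %.3f'%o['finger_gap'],'grip %.1f'%o['grip_force']); return o
E
python3 - <<'E'
from h import *
print(ik(w(517,-107,160),[np.pi,0,YB]),ik(w(615.8,-190,160),[np.pi,0,YB+np.pi/2]),ik(w(615.8,-190,160),[np.pi,0,YB-np.pi/2]))
o=[np.pi,0,YB]
goto(w(517,-107,160),o); gripper_to(0.55)
st(); servo_line(w(517,-107,24),feed=200); st()
print(servo_line(w(581,-107,24),feed=60,until_force=14)); st()
servo_line(w(560,-107,24),feed=150); servo_line(w(530,-107,120),feed=250); st()
E
```

```text
[-5.54380681e-01 -1.06928186e-01  1.97626025e+00 -4.44089210e-16
  1.27226059e+00  1.26501565e+00] [-0.63114322  0.15029762  1.71465063  0.          1.2766444  -0.38254322] [-6.31143215e-01  1.50297618e-01  1.71465063e+00 -4.44089210e-16
  1.27664440e+00  2.75904944e+00]
t 2.60 uv [ 517.03 -106.98] p [ 474.8 -230.9  160. ] rpy [ 3.1415e+00 -1.0000e-04 -2.4850e-01] F [ 0.2 -0.3  0.6] gap 0.547 grip 0.0
t 3.43 uv [ 518.  -107.3] p [ 475.7 -231.5   25.1] rpy [ 3.141e+00 -1.900e-03 -2.486e-01] F [-0.   0.2 -0.5] gap 0.552 grip 0.0
True
t 4.33 uv [ 574.43 -106.75] p [ 530.5 -244.8   23.5] rpy [-3.1409  0.0039 -0.2486] F [ 0.3  0.2 -0.1] gap 0.549 grip 0.0
t 5.13 uv [ 530.39 -107.06] p [ 487.7 -234.3  120.1] rpy [-3.1408  0.0046 -0.2488] F [-0.5  0.7 -1.1] gap 0.549 grip 0.0
```

Run:
```python
from h import *
goto(w(615.8,-192,130),[np.pi,0,YB+np.pi/2]); gripper_to(0.15)
servo_line(w(615.8,-192,24),feed=250)
print(servo_line(w(615.8,-118,24),feed=50,until_force=14)); st()
pause(0.2);st()
servo_line(w(615.8,-150,24),feed=200)
im=get_image('top'); save(im,'top1'); W=cloud(im); M=masks(im)
print(rect(W,M['white'],76,90,(350,750,-420,-100)))
b=(W[...,2]>76)&(W[...,2]<88)&M['white']&(W[...,0]>450)&(W[...,0]<650)&(W[...,1]<-100)&(W[...,1]>-330)
T=W[b][:,:2]@RB; print(T.min(0),T.max(0))
```

```text
True
t 9.18 uv [ 616.06 -128.2 ] p [ 565.6 -275.8   24.5] rpy [3.1411 0.0036 1.3239] F [-1.  -1.8  1.4] gap 0.151 grip 0.8
t 9.38 uv [ 615.47 -128.23] p [ 565.  -275.7   23.8] rpy [-3.1408e+00  2.5000e-03  1.3233e+00] F [-0.2  0.4 -0.4] gap 0.150 grip 0.0
{'n': 266, 'c': array([ 582.7, -210. ]), 's': array([ 60.7, 110.6]), 'short_yaw': np.float64(-0.244), 'z': array([78.5, 80.9, 83.1])}
[ 585.86424036 -115.3557647 ] [646.60155292  -4.79305592]
```

Run:
```python
from h import *
servo_line(w(615.8,-131,24),feed=150)
print(servo_line(w(615.8,-118,24),feed=15,until_force=15)); st()
servo_line(w(615.8,-140,24),feed=200); servo_line(w(590,-150,120),feed=300)
goto(w(545,-60,120),[np.pi,0,YB]); gripper_to(0.55)
servo_line(w(560,-60,24),feed=250)
servo_line(w(571,-60,24),feed=100)
print(servo_line(w(582,-60,24),feed=15,until_force=15)); st()
servo_line(w(560,-60,24),feed=200); servo_line(w(540,-100,200),feed=300)
im=get_image('top'); save(im,'top2'); W=cloud(im); M=masks(im)
print(rect(W,M['white'],76,90,(350,750,-420,-100)))
b=(W[...,2]>76)&(W[...,2]<88)&M['white']&(W[...,0]>450)&(W[...,0]<650)&(W[...,1]<-100)&(W[...,1]>-330)
T=W[b][:,:2]@RB; print(T.min(0),T.max(0))
cv2.imwrite('pics/top2c.png',cv2.resize(cv2.cvtColor(im['color'],cv2.COLOR_RGB2BGR)[180:360,370:560],None,fx=3.1,fy=3.1,interpolation=cv2.INTER_CUBIC))
```

```text
True
t 10.48 uv [ 615.66 -128.53] p [ 565.1 -276.1   24.3] rpy [3.1412 0.0115 1.3245] F [-0.4 -2.9 -1.1] gap 0.151 grip 1.6
True
t 14.82 uv [574.27 -59.85] p [ 541.9 -199.3   23.5] rpy [-3.1411  0.0075 -0.249 ] F [ 0.2 -0.2  1. ] gap 0.551 grip 0.0
{'n': 210, 'c': array([ 583.3, -209.7]), 's': array([ 59.9, 110.4]), 'short_yaw': np.float64(-0.239), 'z': array([78.2, 80.8, 82.9])}
[ 586.42928546 -114.87422542] [646.59735543  -4.53947989]
```

View pics/top2c.png

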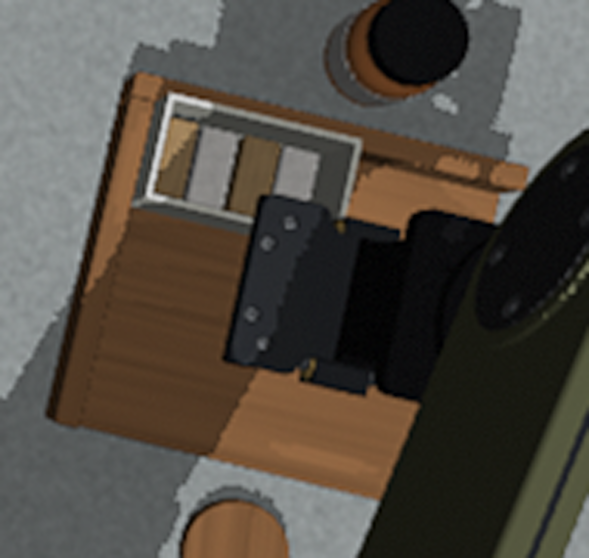

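The crop shows the tin in the corner, from (165,95) to (360,140), apparently touching both fences. I'll press more firmly and check close up with the wrist camera.

Run:
```python
from h import *
goto(w(612,-145,120),[np.pi,0,YB+np.pi/2]); gripper_to(0.15)
servo_line(w(612,-140,26),feed=250)
servo_line(w(614,-131,26),feed=100)
print(servo_line(w(614,-112,26),feed=20,until_force=30)); st()
servo_line(w(614,-140,26),feed=200); servo_line(w(580,-150,120),feed=300)
goto(w(545,-60,120),[np.pi,0,YB]); gripper_to(0.55)
servo_line(w(560,-60,26),feed=250)
servo_line(w(571,-60,26),feed=100)
print(servo_line(w(586,-60,26),feed=20,until_force=30)); st()
servo_line(w(555,-60,26),feed=200); servo_line(w(530,-60,230),feed=300)
im=get_image('wrist'); save(im,'wr1'); import pickle; pickle.dump(im,open('wr1.pkl','wb')); print(-im['R'].T@im['t'])
```

```text
True
t 19.51 uv [ 613.99 -128.51] p [ 563.5 -275.6   27.4] rpy [3.1413 0.0152 1.3246] F [-0.3 -4.1 -0.8] gap 0.147 grip 1.8
True
t 23.86 uv [573.95 -59.76] p [ 541.6 -199.1   25.3] rpy [-3.1407  0.0153 -0.2496] F [ 0.3 -1.5  0.1] gap 0.547 grip 0.0
[ 581.36094303 -209.97877456  395.57569346]
```

View pics/wr1.png

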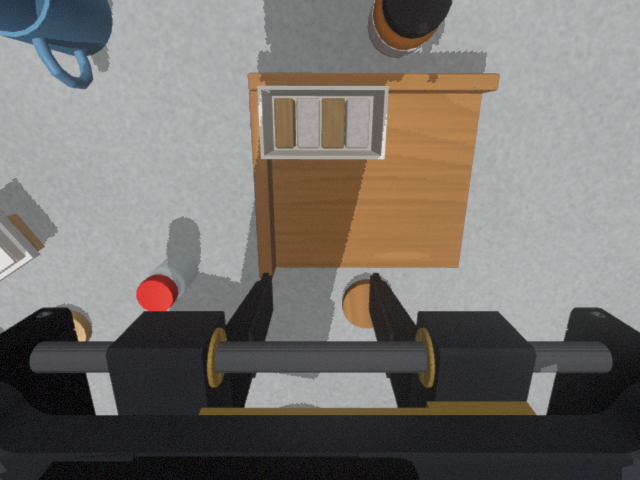

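The wrist view shows the tin's left and top edges, at about (259,88), flush with both fences. The stops were the same at 30 N as at 15 N, so the tin is home. Next I'll take matched wrist views of the tin and the lids, so any calibration error in the camera mount cancels out.

Run:
```python
from h import *
import pickle
def look(c,yaw,z,name):
    d=np.array([np.cos(yaw),np.sin(yaw)])
    goto([*(np.array(c)-85*d),z],[np.pi,0,yaw]); pause(0.25)
    im=get_image('wrist'); save(im,name); pickle.dump(im,open(name+'.pkl','wb')); st()
    return cloud(im),masks(im)
W,M=look(w(616,-60,0)[:2],YB+np.pi/2,230,'wt'); gripper_to(0.95)
print('tin',rect(W,M['white'],77,87,(350,750,-420,-100)))
m=(W[...,2]>77)&(W[...,2]<87)&M['white']&(W[...,0]>450)&(W[...,0]<650)&(W[...,1]<-100)&(W[...,1]>-330)
T=W[m][:,:2]@RB; print(T.min(0),T.max(0))
W,M=look([539.4,201],0.297+np.pi/2,190,'wl')
l=(430,640,100,300)
for k,a,z0,z1 in(('wood',0,66,85),('all',0,51,61),('all',0,34,45),('all',0,34,90)): print(k,z0,rect(W,M[k],z0,z1,l))
```

```text
t 26.77 uv [ 615.97 -144.87] p [ 561.4 -292.   230.1] rpy [3.1414e+00 1.0000e-04 1.3222e+00] F [ 1.4 -0.2  1.1] gap 0.551 grip 0.0
tin {'n': 1486, 'c': array([ 582.1, -211.3]), 's': array([ 60.1, 110.1]), 'short_yaw': np.float64(-0.253), 'z': array([79.2, 80.9, 82.1])}
[ 586.25019057 -116.69889534] [646.45802656  -6.47569005]
t 29.43 uv [517.85 254.32] p [564.5 119.1 190. ] rpy [3.1415 0.     1.8667] F [ 0.6 -0.5 -0.7] gap 0.952 grip 0.0
wood 66 {'n': 1514, 'c': array([539.2, 199.3]), 's': array([13.1, 69.3]), 'short_yaw': np.float64(0.288), 'z': array([73.5, 74.9, 76.1])}
all 51 {'n': 7125, 'c': array([539.2, 199.2]), 's': array([ 56.2, 105.3]), 'short_yaw': np.float64(0.297), 'z': array([53.7, 54.9, 56.1])}
all 34 {'n': 1422, 'c': array([539.2, 199.6]), 's': array([ 66.2, 115.1]), 'short_yaw': np.float64(0.295), 'z': array([37.5, 38.9, 40.1])}
all 34 {'n': 10191, 'c': array([539.2, 199.6]), 's': array([ 66.2, 115.1]), 'short_yaw': np.float64(0.295), 'z': array([38.6, 54.9, 75.2])}
```

View pics/wl.png

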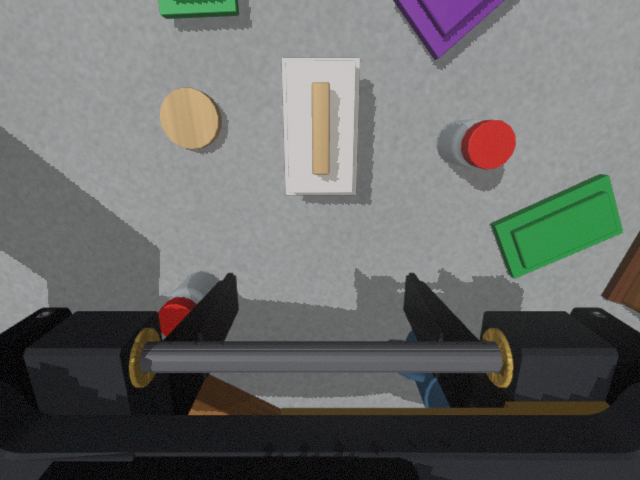

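The wrist view shows the pair with its rectangle from (283,58) to (358,195), clear of its neighbours. The heights of 39, 55 and 75 mm match the text. Wrist and push contacts agree on the tin centre, so I'll grasp the pair.

Run:
```python
from h import *
L=[539.2,199.5]; yl=0.296+np.pi/2; o=[np.pi,0,yl]
goto([*L,130],o); servo_line([*L,15],feed=150); pause(0.1); st()
gripper_to(0.5,grip_force=35); st()
servo_line([*L,40],feed=60); st(); servo_line([*L,165],feed=150); st()
T=[582.1,-211.3]
servo_line([*T,165],[np.pi,0,-0.2515+np.pi/2],feed=180); pause(.2); st()
servo_line([*T,110],feed=120); pause(.2); st()
im=get_image('wrist'); save(im,'hold'); im2=get_image('scene'); save(im2,'hold_s')
W=cloud(im);M=masks(im); b=(480,680,-330,-100)
print(rect(W,M['wood'],150,185,b)); print(rect(W,M['all'],142,157,b)); print(rect(W,M['all'],125,141,b))
```

```text
t 30.94 uv [474.78 326.62] p [540.5 199.8  16.7] rpy [3.1386e+00 1.0000e-04 1.8666e+00] F [-0.1 -0.5  0.3] gap 0.953 grip 0.0
t 31.48 uv [473.71 326.17] p [539.4 199.6  15.3] rpy [ 3.1411 -0.      1.8669] F [0.2 0.4 0.6] gap 0.692 grip 35.0
t 32.04 uv [473.66 326.11] p [539.3 199.5  40.4] rpy [3.141  0.     1.8668] F [ 0.1 -1.1 -2. ] gap 0.694 grip 35.0
t 33.02 uv [472.75 325.58] p [538.3 199.3 163.5] rpy [-3.1391e+00 -1.0000e-04  1.8668e+00] F [-0.8  0.8 -2.9] gap 0.691 grip 35.0
t 35.67 uv [616.14 -61.24] p [ 582.1 -211.   165. ] rpy [-3.1416e+00 -1.0000e-04  1.3198e+00] F [-0.4  0.5 -2.4] gap 0.691 grip 35.0
t 36.48 uv [617.11 -61.76] p [ 582.9 -211.7  111.5] rpy [3.1392e+00 4.0000e-04 1.3193e+00] F [ 0.4  0.  -3.1] gap 0.691 grip 35.0
{'n': 4658, 'c': array([ 585.4, -205.3]), 's': array([57.2, 81.5]), 'short_yaw': np.float64(-1.414), 'z': array([157.6, 170.8, 172. ])}
{'n': 19372, 'c': array([ 584.2, -205.1]), 's': array([86.1, 92.9]), 'short_yaw': np.float64(-0.256), 'z': array([147.7, 151.1, 152.2])}
{'n': 4672, 'c': array([ 582.8, -209.5]), 's': array([ 82. , 112.1]), 'short_yaw': np.float64(-0.245), 'z': array([128.1, 135. , 139.5])}
```

View pics/hold_s.png

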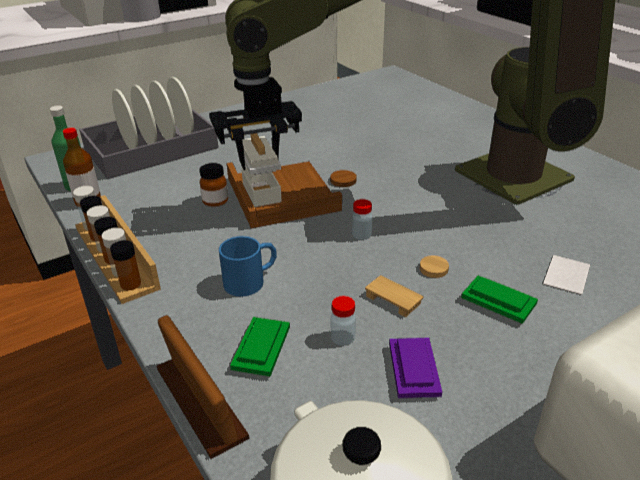

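The scene view shows the pair held level at about (258,160), directly over the tin, with the trivet empty at (394,295). Now I'll lower it.

Run:
```python
from h import *
T=[582.1,-211.3]
servo_line([*T,84],feed=60); pause(.2); st()
print(servo_line([*T,69.5],feed=20,until_force=8)); st(); pause(.2); st()
```

```text
t 37.36 uv [616.62 -61.64] p [ 582.5 -211.5   84.6] rpy [3.1406e+00 2.0000e-04 1.3193e+00] F [-1.5 -0.5 -2.6] gap 0.690 grip 35.0
False
t 38.23 uv [616.24 -61.61] p [ 582.1 -211.3   69.5] rpy [3.1415 0.     1.3193] F [ 0.6 -0.1 -2.7] gap 0.692 grip 35.0
t 38.43 uv [616.2  -61.58] p [ 582.1 -211.3   69.5] rpy [3.1416 0.     1.3193] F [-0.2 -1.  -3.2] gap 0.692 grip 35.0
```

Run:
```python
from h import *
T=[582.1,-211.3]
print(servo_line([*T,64],feed=15,until_force=5)); st()
gripper_to(0.82); pause(.2); st()
servo_line([*T,150],feed=120)
d=np.array([np.cos(1.319),np.sin(1.319)])
servo_line([*(np.array(T)-85*d),230],feed=220); pause(.2)
im=get_image('wrist'); save(im,'seat'); W=cloud(im);M=masks(im); b=(480,680,-330,-100); st()
print(rect(W,M['wood'],120,140,b)); print(rect(W,M['all'],103,117,b)); print(rect(W,M['all'],87,101,b)); print(rect(W,M['all'],87,140,b))
```

```text
True
t 38.64 uv [616.36 -61.61] p [ 582.3 -211.4   69.2] rpy [3.1414 0.     1.3193] F [-0.5  0.6  5.4] gap 0.691 grip 35.0
t 39.33 uv [614.73 -61.3 ] p [ 580.7 -210.7   67.1] rpy [-3.1381e+00 -6.0000e-04  1.3192e+00] F [ 0.3  0.  -1. ] gap 0.821 grip 0.0
t 41.11 uv [ 615.4  -145.51] p [ 560.7 -292.5  228.5] rpy [-3.1360e+00 -1.5000e-03  1.3205e+00] F [-0.2  0.9 -0.9] gap 0.822 grip 0.0
{'n': 1717, 'c': array([ 581.7, -211.6]), 's': array([13.1, 68.3]), 'short_yaw': np.float64(-0.253), 'z': array([127.6, 128.8, 130. ])}
{'n': 7920, 'c': array([ 581.6, -211.5]), 's': array([ 56.2, 105.4]), 'short_yaw': np.float64(-0.252), 'z': array([107.7, 108.9, 110.1])}
{'n': 1543, 'c': array([ 581.5, -211.7]), 's': array([ 66.3, 115.9]), 'short_yaw': np.float64(-0.252), 'z': array([91.6, 92.9, 94.1])}
{'n': 11262, 'c': array([ 581.5, -211.7]), 's': array([ 66.3, 115.9]), 'short_yaw': np.float64(-0.252), 'z': array([ 92.6, 108.9, 129.2])}
```

View pics/seat.png

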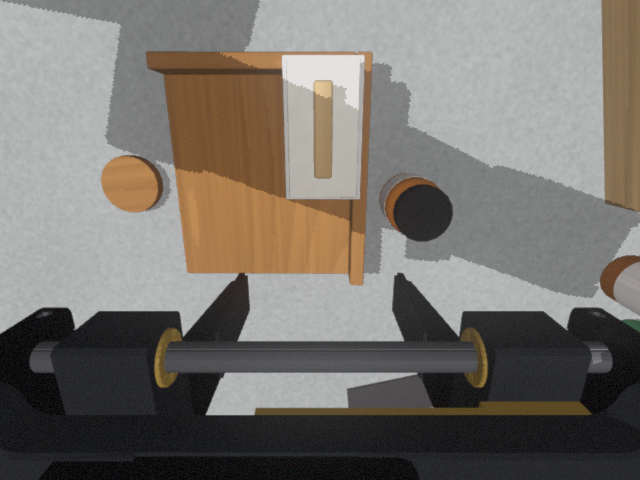

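The wrist view shows the pair seated level on the tin in the corner, lid from (283,55) to (363,199) and handle at (323,130). The flange top reads 93 mm, against 94 mm expected from the text, so it is fully seated. Now the handle.

Run:
```python
from h import *
import pickle
H=[581.7,-211.6]; o=[np.pi,0,-0.252+np.pi/2]
gripper_to(0.42); goto([*H,160],o); servo_line([*H,113.5],feed=70); pause(.3); st()
gripper_to(0.05,grip_force=25); pause(.1); st()
servo_line([*H,130],feed=25); st(); servo_line([*H,213.5],feed=70); pause(.4); st()
for n in('scene','top','wrist'):
    im=get_image(n); save(im,'end_'+n); W=cloud(im);M=masks(im); b=(480,680,-330,-100)
    print(n)
    for z in((85,99),(97,107),(170,185),(188,203),(200,216)): print(z,rect(W,M['all'],*z,b))
    if n=='scene': cv2.imwrite('pics/end_c.png',cv2.resize(cv2.cvtColor(im['color'],cv2.COLOR_RGB2BGR)[60:240,180:380],None,fx=3,fy=3,interpolation=cv2.INTER_CUBIC))
```

```text
t 43.57 uv [616.15 -61.98] p [ 582.  -211.7  114. ] rpy [3.1408e+00 1.0000e-04 1.3188e+00] F [-0.  -0.9  0.8] gap 0.421 grip 0.0
t 44.22 uv [615.9  -61.95] p [ 581.7 -211.6  113.5] rpy [ 3.1416 -0.      1.3188] F [ 0.1 -0.6  0.2] gap 0.150 grip 25.0
t 45.02 uv [615.78 -61.96] p [ 581.6 -211.6  129.9] rpy [-3.1414 -0.      1.3188] F [ 0.6  0.6 -1.2] gap 0.146 grip 25.0
t 46.77 uv [615.86 -61.96] p [ 581.7 -211.6  213.4] rpy [-3.1414e+00 -1.0000e-04  1.3188e+00] F [ 0.1 -0.2 -0.9] gap 0.144 grip 25.0
scene
(85, 99) {'n': 533, 'c': array([ 619.6, -237.4]), 's': array([150.8, 158.1]), 'short_yaw': np.float64(-0.236), 'z': array([85.4, 92.5, 96.4])}
(97, 107) {'n': 473, 'c': array([ 583.3, -210.3]), 's': array([44.5, 97.8]), 'short_yaw': np.float64(-0.247), 'z': array([ 99.1, 102.8, 105. ])}
(170, 185) None
(188, 203) {'n': 173, 'c': array([ 605.5, -206.1]), 's': array([ 51., 122.]), 'short_yaw': np.float64(0.231), 'z': array([193.5, 198.1, 202.4])}
(200, 216) {'n': 543, 'c': array([ 582.6, -210.9]), 's': array([ 56.8, 113.3]), 'short_yaw': np.float64(-0.24), 'z': array([201.7, 208.6, 211
[... 501 characters left out ...]
188.5]), 's': array([56.4, 63. ]), 'short_yaw': np.float64(-0.243), 'z': array([205.4, 208.8, 210.9])}
wrist
(85, 99) {'n': 1566, 'c': array([ 627., -231.]), 's': array([ 61.9, 205.2]), 'short_yaw': np.float64(0.474), 'z': array([85.4, 92.9, 94.4])}
(97, 107) {'n': 601, 'c': array([ 592.3, -170. ]), 's': array([ 8.4, 44. ]), 'short_yaw': np.float64(1.32), 'z': array([101. , 102.8, 104.1])}
(170, 185) None
(188, 203) {'n': 304, 'c': array([ 594.4, -160.1]), 's': array([ 0.6, 56.1]), 'short_yaw': np.float64(1.319), 'z': array([194.8, 198.7, 202.5])}
(200, 216) {'n': 9071, 'c': array([ 583.7, -201.5]), 's': array([56.2, 86.2]), 'short_yaw': np.float64(-0.253), 'z': array([207.7, 208.9, 210. ])}
```

View pics/end_c.png

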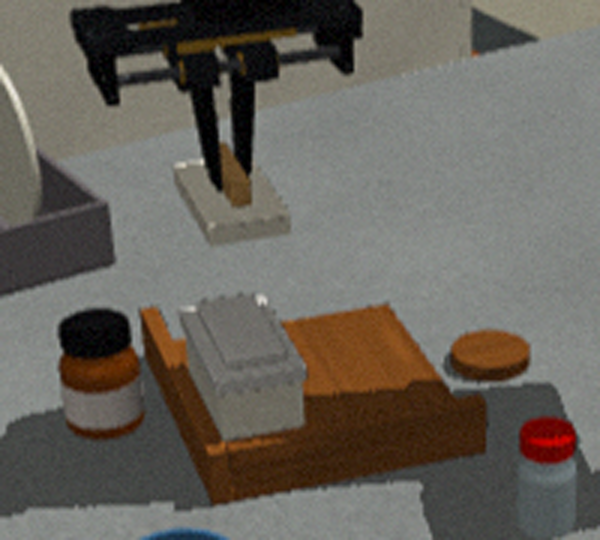

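The crop shows the outer lid held level at (232,205), alone. The inner lid is still seated on the tin at (240,340), with the flange at 93 mm and the boss at 103 mm, unchanged, and the tin is in its corner.

```bash
python3 -c "
from bench import *
print(close_job())"
```

```text
the job is handed in; nothing more can be done
None
```

The job is handed in: the tin is home in its corner with the inner lid seated, and the arm is holding the outer lid level about 10 cm above it; about 47 s were used of the 72 s limit.

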